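Open the push-and-turn cap of a brush-cleaner jug

ROBOT

A 6-joint arm with a two-finger parallel gripper is mounted at the origin on the work surface. World frame = base frame: x ahead of the robot, y to its left, z up, the work surface at z = 0. Lengths are in mm, angles in rad, forces in N, time in s.
With the tool pointing down it reaches from about 150 to 775 mm from the base axis. Payload 6.1 kg.
Tool frame: the origin (TCP) lies midway between the tips of the shut fingers; the grasp point (between the pads) lies r.tcp_to_grasp behind it (r.tcp_to_grasp is the distance from the TCP to the grasp point, in mm); z points along the fingers, y is the line along which they close (so a half turn about z gives the same grasp; the last joint's range is limited). The gripper opens to 85 mm and grips with 20 to 120 N. Pads are 22 mm wide; open, the fingers measure 114 mm over their backs; the gripper's body (76 mm by 85 mm) begins 54 mm behind the grasp point. The pads swing forward as they close: fully open they stand 13 mm farther back than shut.
Start: joints at [-1.19, 0.126, -0.04, 1.405, 0, 1.571], TCP at [195.115, -487.379, 231.295] pointing down, gripper open.
Joint ranges: [-2.72, 2.72], [-0.95, 1.95], [-1.27, 1.35], [-1.78, 2.02], [-1.46, 1.47], [-3.14, 3.14]. Speed limits (rad/s): [2.39, 2.39, 3.01, 3.14, 3.14, 3.14].

INTERFACE

Orientations are given as [roll, pitch, yaw] about the fixed x, y, z axes, in that order (R = Rz(yaw) Ry(pitch) Rx(roll)).
In Python, from station import r gives the robot as it stands. Calls block until the motion is done:
- r.move_ptp(position, orientation): joint-space move of the TCP to a pose.
- r.servo_line(position, frame=None, v=150, until_force=None): straight line of the TCP; frame=None keeps the orientation; v is the mean speed in mm/s. With until_force (N) it stops when the force on the tool has changed by that much, and returns True; else False.
- r.goto_joints(angles): joint-space move.
- r.let_go() and r.close_gripper(effort=None): open the fingers fully, or close them until they stop; effort is the grip in N (None keeps the last).
- r.dwell(seconds).
- r.solve_ik(position, orientation): joint angles nearest the present ones, or None.
- r.observe(): the state.
- r.capture(name): name is "side" or "top"; returns a dict with "img" (400x640x3 uint8, blue, green, red), "range_z" (400x640 float32, mm along the optical axis (not along the pixel's ray), 0 where there is no reading), "K" (3x3 intrinsics, pixels), "xyz" and "attitude" of the camera in the world. Camera axes: x right, y down, z forward; pixel columns grow to the right and rows downward; lengths in mm; the calibration is good to about 2 mm. A picture is of the moment at which its call begins.
A pose or a line that the arm cannot do raises r.PlanningError and nothing moves.
- r.close_job(): hands the job in; it is judged then, once.
The state is a dict: "time_s": time; "q": joint angles; "qd": joint speeds; "joint_efforts": joint torques, N m; "position": TCP position; "tool_rot": TCP orientation; "ft_force": force on the tool from outside, world axes, zero at the start; "ft_torque": the same for the moment, N m; "width": finger opening in mm; "grip_force": force on a finger pad.
Only numpy, scipy, OpenCV 4.12 (cv2) and the standard library are available. Lean on these libraries where they do the work, as an engineer would, in place of code of your own. Each camera call takes 0.05 s, during which the arm holds its last target. There are 200 camera calls.

TASK

Open the jug of brush cleaner, the one with the red cap: push the child-resistant cap down firmly against its spring and, still pushing, turn it anticlockwise (seen from above) by about a sixth of a turn until it is free of its catches, then lift it straight off. Set the cap down gently in the steel tray, flat and right way up, and let go. Leave the open jug standing where it was, and do not disturb the other things on the table.

Things in the scene. Friction and masses are not known exactly. Their poses are not given: they have to be found in the camera images.
- jug: loose white 2 l plastic jerrycan, full, about 1.9 kg, orange band on its label; 150 mm long (its x), 104 wide (its y). Body top at 112 mm; handle along x behind the neck, top at 158 mm. Origin: centre of its underside on the table; z up. Round neck near the -x end (axis at x -40, y 0 mm) on a tower with its top at 150 mm; a collar 55 mm across under the cap has its flat top at 168 mm
- cap_center (a point): centre (half-way up) of the loose red ribbed cap, 54 mm across, 30 mm high, about 57 g, open below, white pointer on its top; z up, x along the pointer (along the jug's x when locked). Locked, its centre is 190 mm above the table on the neck axis. Round: grip it across any diameter, by its upper half so that the fingertips stay above the collar; a firm grip (60 N) is harmless
- cap_top (a point): centre of the cap's top face, 15 mm above its centre. Pressing: 3 teeth in the skirt sit in 3.5 mm deep notches under lugs of the neck, held up by a spring seal inside the cap; locked, it cannot lift or turn. Pressing it down takes about 8 N to start, 12 N at 3.5 mm; from 4 mm down the teeth are free to turn, 7 mm down (17 N) is a hard stop on the collar
- jug_neck (a point): centre of the neck's rim (on the neck axis), 190 mm above the table; axes as the jug's. Turning: held 4 to 7 mm down, the cap turns anticlockwise seen from above; between 45 and 75 degrees from locked (60 is best) its teeth stand in the gaps between the lugs and it lifts straight off (12 mm up clears the lugs). Clockwise is blocked
- tray: shallow open steel tray, fixed to the table, outer 180 mm (its x) by 130 mm (its y), rim 18 mm high, walls 2 mm; floor 2 mm thick. Origin: centre of its underside; z up
- jug_blue: bystander: the same jug with a closed blue cap and a blue band on the label, same sizes and origin; leave alone
- pot_red: bystander: closed paint pot with red lid, 66 mm across, 65 mm high; origin: centre of its underside
- pot_yellow: bystander: the same with yellow lid
- pot_violet: bystander: the same with violet lid
- brush: bystander: flat paint brush lying on the table, 210 mm along its x, 18 mm wide; origin: about its middle, on the table
- brush_jar: bystander: green glass jar 76 mm across with brushes standing in it, 246 mm high overall; origin: centre of its underside
- helmet_flame_front (a point): bystander: front edge of the brim, on the table, of a yellow fire helmet with painted flames, 284 mm across the round brim, 173 mm high; its middle is 142 mm along this point's +x
- helmet_white_front (a point): bystander: the same point of a white fire helmet with coloured stripes, same size
Things that resemble listed ones, but are neither listed nor needed, are in the scene too. What is shaped like the part that bears cap_center but blue is not meant.

How it is judged:
By the outcome, as a careful person would: the job done as asked, in the order asked, and still so for the second after the job is handed in, with the robot touching nothing.
It also fails if it takes over 51 s, if anything falls off the work surface, if the arm or the gripper's body presses on something with over 40 N, if the wrist force passes 120 N, or if a joint passes its speed limit or range.

## Working session

There is one attempt and no reset: what is moved stays moved. The work goes in short steps, each a Python script; the robot and the scene stay as the last script left them, time stands still between calls to the robot, and variables do not carry over. Pictures are saved under pics/ and viewed, at most 10 in all, crops included, and the job is handed in when it is done.

```bash
mkdir -p pics; ls; cat > h.py <<'E'
import numpy as np, cv2
from scipy.spatial.transform import Rotation as Rn
def cam(c):
    a=np.array(c["attitude"],float)
    R=a if a.shape==(3,3) else Rn.from_euler('xyz',a).as_matrix()
    return np.array(c["K"]),np.array(c["xyz"]),R
def ray(c,u,v):
    K,p,R=cam(c); return p,R@np.linalg.inv(K)@np.array([u,v,1.])
def plane(c,u,v,z):
    p,d=ray(c,u,v); return p+d*(z-p[2])/d[2]
def cloud(c):
    K,p,R=cam(c); Z=c["range_z"]; v,u=np.indices(Z.shape)
    return (np.stack([(u-K[0,2])/K[0,0]*Z,(v-K[1,2])/K[1,1]*Z,Z],-1))@R.T+p
E
python3 - <<'E'
from station import r
from h import *
import pickle
for n in("top","side"):
    c=r.capture(n); cv2.imwrite(f"pics/{n}0.png",c["img"]); pickle.dump(c,open(n+"0.pkl","wb"))
    print(n,c["xyz"],c["attitude"],c["K"])
s=r.observe();print(s,r.tcp_to_grasp)
E
```

```text
pics
top [ 433.27586784    2.03862178 1546.86174758] [-3.0432001   0.00746695 -1.55611179] [[516.6861737    0.         312.29202027]
 [  0.         516.6861737  199.1627288 ]
 [  0.           0.           1.        ]]
side [  526.1000272  -1096.65858161  1029.50284939] [-2.2646013  -0.00454335 -0.05692467] [[478.54599634   0.         321.98356208]
 [  0.         478.54599634 196.31857061]
 [  0.           0.           1.        ]]
{'time_s': 0.1, 'q': array([-1.19000723e+00,  1.26337368e-01, -4.04998430e-02,  1.40541831e+00,
       -1.89443777e-05,  1.57080054e+00]), 'qd': array([ 0.00127237, -0.00242759,  0.00180379, -0.00114266,  0.0027367 ,
        0.00127266]), 'joint_efforts': array([-2.36554202e-03, -4.36901236e+01,  3.53608811e+01,  1.34601010e-02,
       -1.04092303e-04,  1.05479879e-05]), 'position': array([ 194.97429675, -487.05144337,  230.6003546 ]), 'tool_rot': array([-3.14013346e+00,  1.89505087e-05,  3.80784910e-01]), 'ft_force': array([ 0.10599294, -0.07920268, -0.77943847]), 'ft_torque': array([-0.02735712, -0.02412396,  0.0153131 ]), 'grip_force': 0.0, 'width': 85.35025724141202} 18.700000000000003
```

View pics/top0.png

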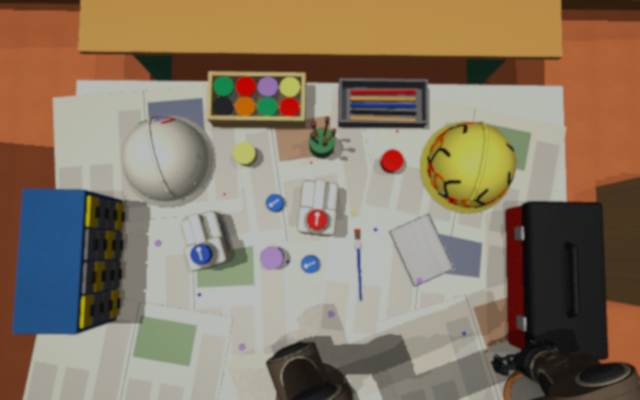

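View pics/side0.png

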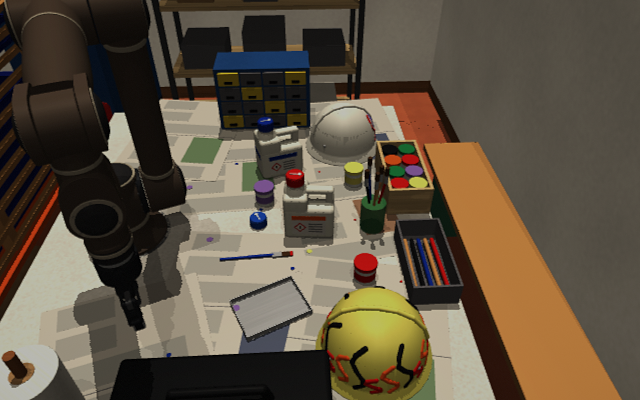

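The top view shows the jugs at (317,219) with a red cap and at (201,254) with a blue one. Loose blue caps lie at (275,203) and (310,264), the tray is at (421,249), and the red pot lid is at (392,160). The target is the red-capped jug with the orange band, seen in the side view at (295,178), because it is the only red cap on a white jug. Next I measure it and confirm it with one crop.

```bash
python3 - <<'E'
from h import *
import pickle
T=pickle.load(open("top0.pkl","rb"));S=pickle.load(open("side0.pkl","rb"))
def red(c,box):
    h=cv2.cvtColor(c["img"],cv2.COLOR_BGR2HSV)
    m=((h[...,0]<8)|(h[...,0]>172))&(h[...,1]>140)&(h[...,2]>70)
    k=np.zeros_like(m);x0,y0,x1,y1=box;k[y0:y1,x0:x1]=1
    return m&k
a=red(T,(295,195,340,240));b=red(S,(280,160,312,190))
for c,m in((T,a),(S,b)):
    P=cloud(c)[m&(c["range_z"]>0)]; print(m.sum(),P.mean(0).round(1),np.percentile(P,[3,50,97],axis=0).round(1))
# top face in each view: depth points near the highest level; intersect
mt=cv2.moments(a.astype('u1'),True);ct=(mt['m10']/mt['m00'],mt['m01']/mt['m00'])
ms=cv2.moments(b.astype('u1'),True);cs=(ms['m10']/ms['m00'],ms['m01']/ms['m00'])
p1,d1=ray(T,*ct);p2,d2=ray(S,*cs)
t=np.linalg.lstsq(np.c_[d1,-d2],p2-p1,rcond=None)[0];A=p1+t[0]*d1;B=p2+t[1]*d2
print("px",ct,cs,"tri",A,B,"plane205",plane(T,*ct,205))
# jug: cloud points near by height
for c,n in((T,"top"),(S,"side")):
    P=cloud(c);ok=(c["range_z"]>0)&(np.hypot(P[...,0]-A[0]-40,P[...,1]-A[1])<120)
    for lo,hi in((100,122),(140,165)):
        Q=P[ok&(P[...,2]>lo)&(P[...,2]<hi)]
        if len(Q)>20: print(n,lo,len(Q),cv2.minAreaRect(Q[:,:2].astype('f4')),Q.mean(0).round(1))
# pointer
h=cv2.cvtColor(T["img"],cv2.COLOR_BGR2HSV)
# tray: not paper - depth 10..25 rim
for c,n in((T,"top"),(S,"side")):
    P=cloud(c);t0=plane(T,421,249,2)
    ok=(c["range_z"]>0)&(np.hypot(*(P[...,:2]-t0[:2]).transpose(2,0,1))<130)
    Q=P[ok&(P[...,2]>9)&(P[...,2]<26)];print(n,"tray",t0.round(),len(Q),cv2.minAreaRect(Q[:,:2].astype('f4')),np.percentile(Q[:,2],[5,50,95]))
# tray via colour edges: corners by eye on rim plane
for uv in((389,233),(433,213),(453,263),(409,286)): print(plane(T,*uv,18).round(1))
cr=np.hstack([cv2.resize(T["img"][170:290,270:390],(400,400),interpolation=2),cv2.resize(S["img"][160:250,260:350],(400,400),interpolation=2)]);cv2.imwrite("pics/crop.png",cr)
for n,uv,z in(("violet",(272,257),65),("red",(392,160),65),("yel",(245,153),65),("capA",(275,203),30),("capB",(310,264),30),("bluecap",(201,254),205),("brush",(357,235),10),("brush2",(361,298),10),("jar",(322,145),60)): print(n,plane(T,*uv,z).round())
E
```

```text
247 [512.    1.9 203.9] [[490.6 -20.  198.7]
 [511.5   0.7 203.7]
 [535.   24.5 209.7]]
156 [511.9  12.3 191.7] [[488.8 -26.1  13.4]
 [512.   -4.8 202.9]
 [535.  272.5 206.2]]
px (316.63967611336034, 219.79757085020242) (294.0192307692308, 174.40384615384616) tri [512.17140399   1.91017537 199.35524069] [512.10298634   1.90627686 199.35123526] plane205 [511.8409074    1.91071344 205.        ]
top 100 667 ((552.4060668945312, -1.1914634704589844), (103.20133972167969, 149.3615264892578), 85.20943450927734) [587.   -4.  109.6]
top 140 913 ((551.2987670898438, -1.0136985778808594), (103.20774841308594, 147.11944580078125), 84.99979400634766) [ 5.366e+02 -2.000e-01  1.522e+02]
side 100 593 ((550.5068359375, -14.993518829345703), (87.51466369628906, 149.33718872070312), 86.40756225585938) [565.7 -33.5 109.7]
side 140 609 ((543.8475341796875, -6.8777618408203125), (151.3711395263672, 94.35015869140625), 12.97276496887207) [541.6 -22.6 151.8]
top tray [ 441. -309.    2.] 234 ((436.74993896484375, -317.8106384277344), (226.54629516601562, 215.0837860107422), 74.70267486572266) [ 9.52471626 14.52078318 21.26746705]
side tray [ 441. -309.    2.] 419 ((439.1605529785156, -312.4107971191406), (180.97422790527344, 136.93699645996094), 24.82265281677246) [ 9.63685142 13.89107361 18.75797346]
[ 486.8 -212.2   18. ]
[ 547.8 -342.3   18. ]
[ 401.7 -399.6   18. ]
[ 333.1 -270.5   18. ]
violet [412. 128.  65.]
red [ 697. -214.   65.]
yel [712. 213.  65.]
capA [570. 125.  30.]
capB [393.  19.  30.]
bluecap [419. 300. 205.]
brush [ 480. -118.   10.]
brush2 [ 296. -131.   10.]
jar [739. -11.  60.]
```

View pics/crop.png

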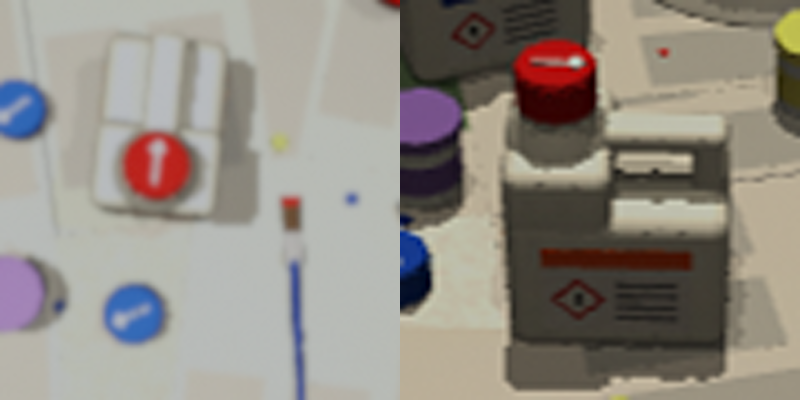

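The crop confirms it: red cap with its pointer along +x at (157,165), and the orange band in the side half at (615,260). Cap axis is at about (512.5, 2.1), and the jug body rectangle predicts the same point. The top is at 204 (205 expected) and the jug yaw is about -5°. The tray is near (440,-310). I'll approach and grip.

```bash
python3 - <<'E'
from station import r
from h import *
pi=np.pi; y0=np.radians(-30)
def st(t):
    s=r.observe();print(t,round(s["time_s"],2),s["position"].round(2),s["tool_rot"].round(3),s["ft_force"].round(1),s["ft_torque"].round(2),round(s["width"],1),round(s["grip_force"],1),s["q"].round(2))
r.servo_line([195,-487,300],v=200)
r.move_ptp([512.5,2.1,290],[pi,0,y0]);st("above")
c=r.capture("top");import pickle;pickle.dump(c,open("top1.pkl","wb"))
print(r.servo_line([512.5,2.1,181],v=80,until_force=8));st("down")
r.close_gripper(60);st("grip")
c=r.capture("side");i=c["img"];pickle.dump(c,open("side1.pkl","wb"));cv2.imwrite("pics/grip.png",cv2.resize(i[120:270,220:420],(800,600)))
# tray, arm-free view
c=pickle.load(open("top1.pkl","rb"));h=c["img"][205:295,380:465];cv2.imwrite("pics/tray.png",cv2.resize(h,(680,720)[::1] if 0 else (566,600)))
E
```

```text
above 4.08 [512.5    1.87 289.98] [ 3.142 -0.    -0.524] [ 0.3 -0.2 -0.5] [ 0.02 -0.01 -0.02] 85.5 0.0 [ 0.    0.11  0.07  1.53 -0.   -2.61]
False
down 5.63 [512.81   2.09 181.55] [-3.141e+00 -1.000e-03 -5.240e-01] [ 0.4 -0.6 -0.3] [0.05 0.01 0.01] 85.4 0.0 [ 0.    0.11 -0.17  1.29 -0.   -2.61]
grip 6.03 [512.75   2.22 181.74] [-3.141e+00 -1.000e-03 -5.240e-01] [-1.2 -0.1  4. ] [0.15 0.26 0.04] 52.7 62.2 [ 0.    0.11 -0.17  1.29  0.   -2.61]
```

View pics/grip.png

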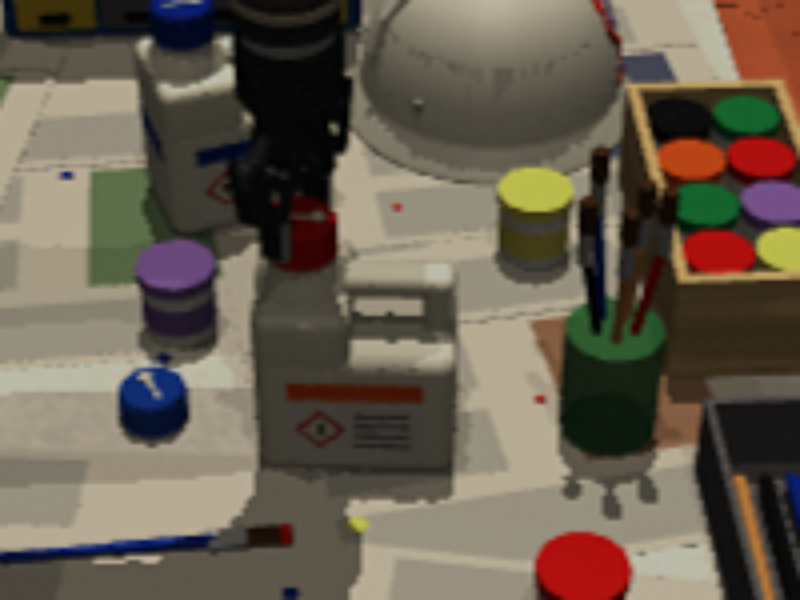

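View pics/tray.png

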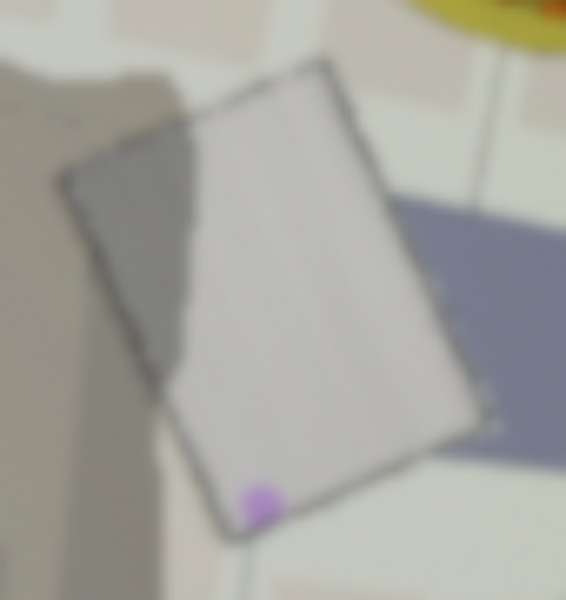

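The side crop shows the fingertips around the upper half of the cap at (305,230), well above the collar. The tray crop shows its corners at (65,180), (327,65), (488,428) and (232,540), empty apart from a paint spot near (262,505). The anticlockwise turn would take joint 6 out of range from here, so I'll regrip half a turn round and then press.

```bash
cat >> h.py <<'E'
def st(r,t):
    s=r.observe();print(t,round(s["time_s"],2),s["position"].round(2),s["tool_rot"].round(3),s["ft_force"].round(1),s["ft_torque"].round(2),round(s["width"],1),round(s["grip_force"],1),"q6",s["q"][5].round(3));return s
E
python3 - <<'E'
from station import r
from h import *
import pickle
c=pickle.load(open("top1.pkl","rb"))
C=np.array([plane(c,380+u/6.659,205+v/6.667,18) for u,v in((65,180),(327,65),(488,428),(232,540))])
e=np.diff(np.r_[C,C[:1]],axis=0);print(C.round(1),C.mean(0),np.hypot(e[:,0],e[:,1]).round(1),np.degrees(np.arctan2(e[:,1],e[:,0])).round(1))
r.let_go()
q=np.array(r.observe()["q"]);q[5]+=np.pi;r.goto_joints(q)
st(r,"turned")
r.close_gripper(60);s=st(r,"grip")
f0=s["ft_force"][2]
for z in (179,177,175.5):
    r.servo_line([512.6,2.2,z],v=10);s=st(r,f"press {z}")
E
```

```text
[[ 489.8 -214.4   18. ]
 [ 542.5 -330.7   18. ]
 [ 383.7 -400.2   18. ]
 [ 333.4 -287.6   18. ]] [ 437.34997343 -308.21569655   18.        ] [127.7 173.3 123.4 172.7] [ -65.6 -156.4  114.1   25.1]
turned 9.17 [512.43   2.08 180.83] [-3.141 -0.     2.618] [ 0.   1.  -0.1] [-0.02  0.   -0.05] 85.1 0.0 q6 0.527
grip 9.57 [512.53   2.27 181.31] [3.141 0.    2.618] [-1.8  0.8  4.3] [0.24 0.18 0.03] 52.2 62.4 q6 0.528
press 179 9.9 [512.58   2.25 180.12] [3.141e+00 1.000e-03 2.618e+00] [-3.8  1.6  9.7] [0.17 0.65 0.  ] 52.7 63.0 q6 0.528
press 177 10.25 [512.59   2.23 178.46] [3.141e+00 1.000e-03 2.618e+00] [-4.8 -0.1 10.6] [0.12 0.81 0.01] 52.7 63.2 q6 0.528
press 175.5 10.55 [512.61   2.26 177.21] [3.141e+00 1.000e-03 2.618e+00] [-4.6  0.3 11.5] [0.16 0.93 0.06] 52.5 63.4 q6 0.528
```

```bash
python3 - <<'E'
from station import r
from h import *
for z in (174.3,173.3):
    r.servo_line([512.6,2.2,z],v=10);s=st(r,f"press {z}")
y=np.radians(150)
for d in (3,8):
    r.servo_line([512.6,2.2,173.3],[np.pi,0,y+np.radians(d)],v=10);s=st(r,f"turn {d}")
E
```

```text
press 174.3 10.82 [512.6    2.23 176.2 ] [3.141e+00 1.000e-03 2.618e+00] [-4.6  0.8 13.4] [ 0.15  1.08 -0.03] 52.4 63.5 q6 0.528
press 173.3 11.07 [512.61   2.21 175.37] [3.141e+00 2.000e-03 2.618e+00] [-6.1  0.6 15. ] [ 0.13  1.05 -0.01] 52.8 63.6 q6 0.528
turn 3 11.32 [512.89   2.11 175.52] [3.141e+00 3.000e-03 2.671e+00] [-4.5  0.2 14.3] [-0.01  0.95  0.11] 52.4 63.7 q6 0.475
turn 8 11.57 [513.27   1.98 175.64] [3.141e+00 3.000e-03 2.758e+00] [-3.6 -0.3 14.7] [-0.07  0.69  0.08] 52.5 63.7 q6 0.388
```

```bash
python3 - <<'E'
from station import r
from h import *
y=np.radians(150)
for d in range(14,61,6)[:-1] if 0 else (14,20,26,32,38,44,50,56,60):
    r.servo_line([512.6,2.2,173.3],[np.pi,0,y+np.radians(d)],v=10)
    if d%3==2 or d==60: st(r,f"turn {d}")
c=r.capture("side");cv2.imwrite("pics/turned.png",cv2.resize(c["img"][150:250,250:380],(780,600),interpolation=2))
P=cloud(c);Q=P[(c["range_z"]>0)&(P[...,2]>90)&(P[...,2]<122)&(np.hypot(P[...,0]-550,P[...,1])<100)]
print(cv2.minAreaRect(Q[:,:2].astype('f4')))
E
```

```text
turn 14 11.82 [513.61   1.91 175.75] [3.141 0.004 2.863] [-2.1 -0.4 13.7] [-0.17  0.55  0.09] 52.7 63.7 q6 0.283
turn 20 12.08 [513.67   1.78 175.78] [-3.141  0.004  2.967] [-2.8 -1.1 14.9] [-0.24  0.49  0.14] 52.6 63.7 q6 0.178
turn 26 12.34 [513.48   1.72 175.69] [-3.141  0.004  3.072] [-2.4 -2.  14.3] [-0.25  0.6   0.17] 52.7 63.7 q6 0.073
turn 32 12.6 [513.3    1.66 175.65] [-3.140e+00  3.000e-03 -3.106e+00] [-3.5 -1.5 14.6] [-0.25  0.69  0.15] 52.3 63.7 q6 -0.031
turn 38 12.86 [513.17   1.5  175.61] [-3.140e+00  3.000e-03 -3.002e+00] [-4.1 -2.9 14.2] [-0.38  0.8   0.17] 52.9 63.7 q6 -0.136
turn 44 13.12 [512.99   1.35 175.55] [-3.139e+00  2.000e-03 -2.897e+00] [-5.2 -3.3 14.8] [-0.62  0.92  0.21] 52.5 63.7 q6 -0.241
turn 50 13.38 [512.96   1.09 175.54] [-3.138e+00  2.000e-03 -2.793e+00] [-3.9 -4.3 13.9] [-0.77  0.96  0.19] 52.7 63.7 q6 -0.345
turn 56 13.63 [512.9    0.87 175.49] [-3.138e+00  1.000e-03 -2.688e+00] [-4.  -4.9 15. ] [-0.9   0.95  0.15] 52.9 63.7 q6 -0.45
turn 60 13.88 [512.87   0.72 175.5 ] [-3.137e+00  1.000e-03 -2.618e+00] [-4.9 -4.6 14.7] [-0.97  0.98  0.21] 52.3 63.7 q6 -0.52
((550.4179077148438, -13.578659057617188), (96.12862396240234, 148.9769287109375), 85.8576431274414)
```

View pics/turned.png

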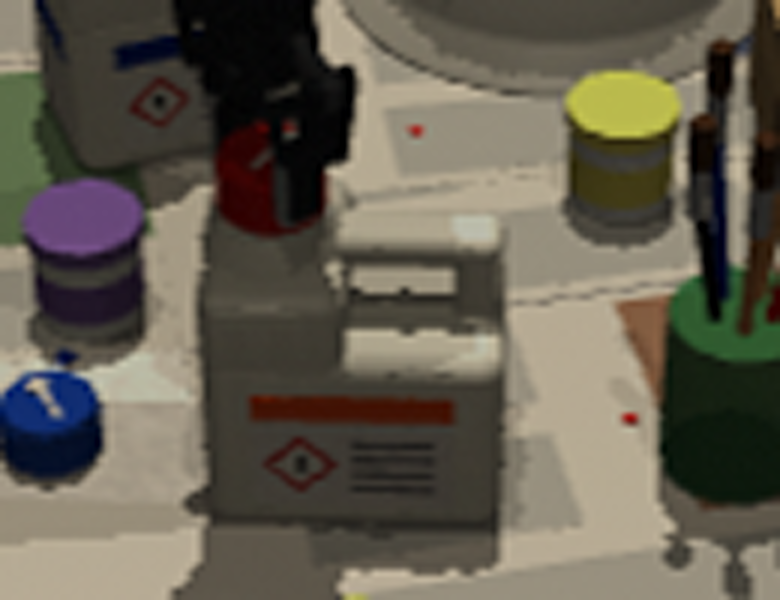

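The jug is unmoved and the pointer, near (262,155), has turned with the gripper. Now lift, watching the vertical force.

```bash
python3 - <<'E'
from station import r
from h import *
o=[np.pi,0,np.radians(210)]
for z in (177,180,183,187,192,200):
    r.servo_line([512.9,1.0,z],o,v=20);s=st(r,f"lift {z}")
    if s["ft_force"][2]<-12: print("STUCK");break
else:
    r.servo_line([512.9,1.0,290],v=120);st(r,"up")
    c=r.capture("side");cv2.imwrite("pics/up.png",cv2.resize(c["img"][110:250,230:390],(640,560),interpolation=2))
E
```

```text
lift 177 14.28 [512.82   0.69 178.51] [-3.140e+00  1.000e-03 -2.618e+00] [-4.3 -1.2 11.2] [-0.08  0.88  0.05] 52.6 63.4 q6 -0.522
lift 180 14.57 [512.81   0.68 181.04] [-3.141  0.    -2.618] [-2.8 -0.8  8.5] [-0.17  0.7   0.06] 52.6 63.1 q6 -0.522
lift 183 14.88 [512.8    0.7  183.53] [-3.141 -0.    -2.618] [-3.2 -0.7  7.4] [-0.26  0.63 -0.06] 52.5 62.9 q6 -0.522
lift 187 15.22 [512.78   0.74 186.77] [-3.141e+00 -1.000e-03 -2.618e+00] [-1.6 -2.3  0.9] [-0.58  0.26 -0.05] 52.3 63.3 q6 -0.522
lift 192 15.62 [513.25   1.23 192.28] [ 3.142e+00  1.000e-03 -2.618e+00] [-0.3 -0.  -0.4] [-0.19  0.03 -0.02] 52.9 63.2 q6 -0.522
lift 200 16.18 [512.94   1.1  200.13] [ 3.142  0.    -2.618] [ 0.2 -0.  -0.3] [-0.09  0.04  0.04] 52.9 63.2 q6 -0.522
up 17.07 [512.69   1.   289.24] [ 3.141e+00 -1.000e-03 -2.618e+00] [-1.2  0.  -1.1] [ 0.01  0.   -0.04] 52.8 63.2 q6 -0.522
```

View pics/up.png

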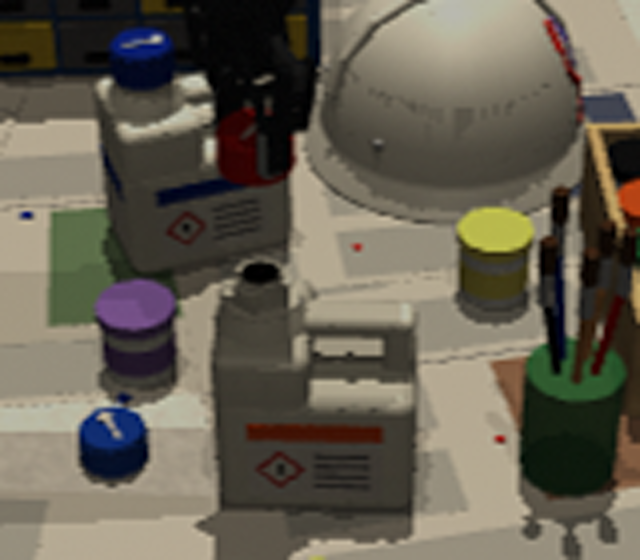

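The cap is held level at (255,145), and the jug stands open at (260,270), in place. On to the tray, with the finger line along its long side.

```bash
python3 - <<'E'
from station import r
from h import *
o=[np.pi,0,np.radians(114)]
print(np.round(r.solve_ik([438,-309,200],o),2))
r.move_ptp([438,-309,200],o);st(r,"over")
r.servo_line([438,-309,28],v=100);r.dwell(.3);st(r,"low")
print(r.servo_line([438,-309,3],v=12,until_force=3));s=st(r,"contact")
c=r.capture("side");cv2.imwrite("pics/place.png",cv2.resize(c["img"][250:360,210:340],(709,600),interpolation=2))
E
```

```text
[-0.61  0.15 -0.08  1.34  0.    0.54]
over 18.38 [ 438.29 -308.53  200.1 ] [ 3.141 -0.     1.991] [ 1.7  0.7 -0.8] [-0.02  0.04 -0.01] 52.7 63.2 q6 0.537
low 20.55 [ 438.05 -309.03   28.16] [3.141 0.    1.99 ] [ 0.  -0.3 -0.9] [-0.03  0.03  0.02] 52.1 63.2 q6 0.538
True
contact 22.02 [ 438.   -309.01    8.32] [-3.142 -0.     1.99 ] [-0.1  0.   5.2] [ 0.06  0.01 -0.  ] 52.6 63.6 q6 0.538
```

View pics/place.png

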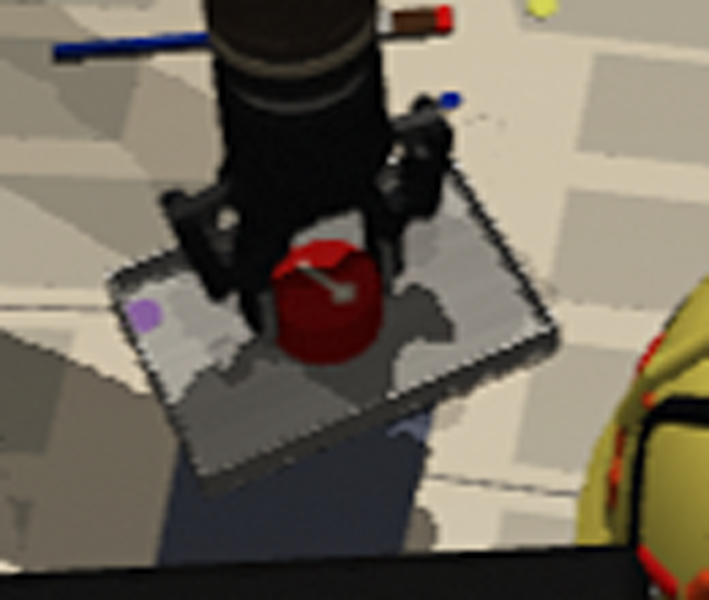

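Contact came at TCP 8.3, exactly as expected. The cap is flat at (328,300) in the middle of the tray, with the fingers well inside the walls. Release and retreat.

```bash
python3 - <<'E'
from station import r
from h import *
r.let_go();r.dwell(.2);st(r,"open")
r.servo_line([438,-309,150],v=80)
r.servo_line([438,-309,300],v=150)
r.move_ptp([195,-487,300],[np.pi,0,0.38]);r.dwell(.3);st(r,"home")
T=r.capture("top");S=r.capture("side")
P=cloud(T);h=cv2.cvtColor(T["img"],cv2.COLOR_BGR2HSV)
m=((h[...,0]<8)|(h[...,0]>172))&(h[...,1]>140)&(h[...,2]>60)&(T["range_z"]>0)&(np.hypot(P[...,0]-438,P[...,1]+309)<60)
Q=P[m];print("cap",len(Q),Q.mean(0),np.percentile(Q[:,2],[5,50,95]))
Q=P[(T["range_z"]>0)&(P[...,2]>100)&(P[...,2]<122)&(np.hypot(P[...,0]-552,P[...,1])<110)]
print("jug",cv2.minAreaRect(Q[:,:2].astype('f4')))
a=cv2.resize(T["img"],(640,400))[60:310,150:520];b=S["img"][90:340,200:470]
cv2.imwrite("pics/end.png",cv2.resize(np.hstack([a,b]),(800,312)))
E
```

```text
open 22.71 [ 437.33 -308.52    7.46] [-3.141e+00 -2.000e-03  1.990e+00] [-0.1 -0.2  0.5] [-0.03 -0.   -0.04] 85.7 0.0 q6 0.538
home 27.24 [ 195.76 -486.72  300.  ] [ 3.142 -0.     0.382] [0.2 0.1 0.7] [-0.   -0.05  0.02] 85.5 0.0 q6 1.571
cap 183 [ 435.76249582 -305.40843816   30.13543735] [24.76075568 30.09611512 35.72451365]
jug ((552.3121337890625, -1.0832061767578125), (103.0299072265625, 149.4910430908203), 85.3785629272461)
```

View pics/end.png

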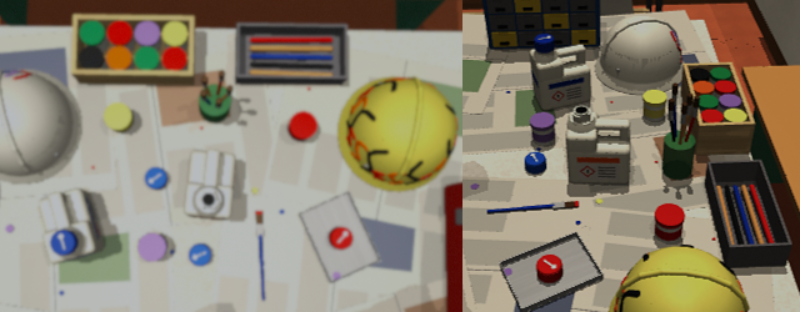

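The cap lies flat and right way up in the tray at (341,238), with its top at about 30 mm. The jug is open at (208,200) and has moved less than 1 mm. Everything else is untouched.

```bash
python3 -c "
from station import r
print(r.close_job())"
```

```text
the job is handed in; nothing more can be done
None
```

The job is done and handed in at about 27 s of the 51 s allowed: the red cap lies flat, right way up in the steel tray, the open jug stands where it was (moved less than 1 mm), and the end pictures show nothing else disturbed.

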